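Square a mosaic frame into the corner jig

ROBOT

A 6-joint arm with a two-finger parallel gripper is mounted at the origin on the work surface. World frame = base frame: x ahead of the robot, y to its left, z up, the work surface at z = 0. Lengths are in m, angles in rad, forces in N, time in s.
With the tool pointing down it reaches from about 0.35 to 0.725 m from the base axis. Payload 6 kg.
Tool frame: the origin (TCP) lies at the very end of the fingers, on their centre line; the grasp point (between the pads) lies 19 mm behind it; z points along the fingers, y is the line along which they close (so a half turn about z gives the same grasp; the last joint's range is limited). The gripper opens to 85 mm and grips with 20 to 120 N. Pads are 22 mm wide; open, the fingers measure 114 mm over their backs; the gripper's body (76 mm by 85 mm) begins 54 mm behind the grasp point. The pads swing forward as they close: fully open they stand 13 mm farther back than shut.
Start: joints at [-0.777, 0.04, 0.085, 0, -1.615, -0.334], TCP at [0.266, -0.538, 0.231] pointing down, gripper open.
Joint ranges: [-2.56, 2.56], [-1.29, 2.01], [-1.08, 1.49], [-3.29, 1.98], [-2.81, -0.18], [-2.99, 2.99]. Speed limits (rad/s): [2.57, 2.57, 3.01, 3.14, 3.14, 3.14].

INTERFACE

Orientations are given as a 3x3 rotation matrix whose columns are the frame's x, y, z axes.
In Python, from cell import read_state, camera, close_job gives the robot as it stands.
- The arm moves only by the tool arm_command, never from a script. Its argument "rows" is a list of rows, each a list of 3 entries, a list of its own where there are three numbers: the turn, a rotation vector about the tool's x, y, z in degrees, then the shift along the tool's x, y, z in m, then the opening, from 0 (shut) to 1 (fully open). In form: [[[wx, wy, wz], [x, y, z], claw], ...]. A call has 1 to 12 rows; each row shifts and turns the commanded pose from where the row before left it, along the tool's axes as they then stand; what a row does not reach is not made up. A row lasts 1/10 s, in which the tool goes at most 50 mm and 8.59 degrees, less where a joint would pass 70% of its speed; a pose out of reach is approached as far as the arm can. A call with a gripper value outside its range is refused whole. The fingers move at their own pace and stop on an object; "grip_force" is the grip in N (left out, the last holds). Time passes only in rows, so rows that do not move let the fingers close. It gives the time, the measured TCP pose, the force, the opening and the grip force at its end, in the units of the state.
- read_state(): the state, without advancing time (a new reading comes with each control period).
- camera(name): name is "side" or "top"; returns a dict with "frame" (420x560x3 uint8, red, green, blue), "camera_matrix" (3x3 intrinsics, pixels), "R" (3x3) and "t" (3): a world point X has camera coordinates R X + t. Camera axes: x right, y down, z forward; pixel columns grow to the right and rows downward; lengths in m; the calibration is good to about 2 mm. A picture is of the moment at which its call begins. There is no depth.
- close_job(): hands the job in; it is judged then, once.
The state is a dict: "clock": time; "qpos": joint angles; "joint_velocities": joint speeds; "joint_torque": joint torques, N m; "eef_pos": TCP position; "eef_rot": TCP orientation; "contact_force": force on the tool from outside, world axes, zero at the start; "wrist_torque": the same for the moment, N m; "grip_width": finger opening in m; "gripper_force": force on a finger pad.
Only numpy, scipy, OpenCV 4.12 (cv2) and the standard library are available. Lean on these libraries where they do the work, as an engineer would, in place of code of your own. Each camera call takes 0.05 s, during which the arm holds its last target. There are 200 camera calls.

TASK

Lift the framed mosaic from the wooden board onto the plywood corner jig and push it flat against the long aluminium fence, leaning on it with about 10 N for half a second; then slide it along and lean on it likewise against the short fence, so that it sits square and flush in the corner. Then swing the red keeper by its black knob over the frame until it stands square to the long fence, without shifting the frame. Do not ram the fences, and leave the marble strip, tape measure, jar and bowl alone.

Things in the scene. Friction and masses are not known exactly. Their poses are not given: they have to be found in the camera images.
- frame: Dark wooden frame with a small mosaic, 120 mm along its x, 160 mm along its y, 26 mm high, 0.3 to 0.55 kg. Bars 22 mm wide; the mosaic inside lies low (top 9 mm above the underside), so the bars stand 17 mm proud and one can be gripped across. Origin: centre of the underside; z up. Starts on the wooden board. Goes into the jig either way round, its 160 mm side along the long fence.
- board: Fixed light wooden board, 210 x 210 x 14 mm, origin at the centre of its underside; the frame starts on top.
- jig: Fixed plywood jig, 230 mm (x) by 260 mm (y), deck 15 mm thick, origin at the centre of its underside. Two aluminium fences stand on its +x and +y edges, a red keeper on a steel post near its -x edge.
- corner (a point): Inner corner of the two fences at the level of the deck's top, axes parallel to the jig's: the long fence's face is the plane x = 0 here, the short fence's face the plane y = 0; the frame's room is at negative x and negative y. Seated, the frame's centre is at x = -60, y = -80 mm in these axes.
- long_fence: Aluminium fence, 220 mm along y, 18 mm thick, 22 mm high above the deck; origin at the centre of its underside; its working face is its -x face, 9 mm from the origin.
- short_fence: Aluminium fence, 160 mm along x, 18 mm thick, 22 mm high above the deck; origin at the centre of its underside; its working face is its -y face, 9 mm from the origin.
- keeper (a joint): Red keeper bar, 80 mm long, 18 wide, underside 33 mm above the deck: it passes 7 mm over a seated frame. Turns about an upright post at x = -165, y = -135 mm from the corner. 0 rad: points along the jig's -y (open); grows counter-clockwise from above; 1.57: points along +x, over the frame (shut); stop at 1.75. Stays where left; needs about 2 N at the knob. Starts at 0 to 0.4.
- keeper_knob (a point): Top centre of the keeper's upright black knob, 18 mm in diameter and 38 mm tall (it rises from the keeper's top, 40 mm above the deck, to 78 mm), 50 mm from the post's axis.
- strip: Loose marble strip, 170 x 18 x 14 mm, lying between the board and the jig. Leave alone.
- tape: Loose black tape measure, 70 x 38 x 65 mm, between the board and the jig. Leave alone.
- jar: Loose glass jar with white cap, 76 mm across, 100 mm high. Leave alone.
- bowl: Loose white bowl, 120 mm across, 45 mm high. Leave alone.
Not all that is in view belongs to the job. Several things have the shape of the frame; the one meant has the colours described above.

How it is judged:
By the outcome, as a careful person would: the job done as asked, in the order asked, and still so for the second after the job is handed in, with the robot touching nothing.
It also fails if it takes over 72 s, if anything falls off the work surface, if the arm or the gripper's body presses on something with over 40 N, if the wrist force passes 120 N, or if a joint passes its speed limit or range.

## Working session

There is one attempt and no reset: what is moved stays moved. The work goes in short steps, Python scripts to look and compute and a tool call to move; the robot and the scene stay as the last step left them, time stands still between calls to the robot, and variables do not carry over. Pictures are saved under pics/ and viewed, at most 10 in all, crops included, and the job is handed in when it is done.

Besides the shell and the picture viewer there is one more tool, called by a JSON object that holds its "method" and its "body". arm_command: Moves the arm, as the interface text tells. Its arguments: {"type":"object","properties":{"rows":{"type":"array","items":{"type":"array"}},"grip_force":{"type":"number"}},"required":["rows"]}

```bash
mkdir -p pics; ls
python3 - <<'E'
from cell import read_state,camera
import cv2
for n in("top","side"):
    c=camera(n);cv2.imwrite(f"pics/{n}0.png",c["frame"][:,:,::-1]);print(n,c["camera_matrix"].round(1).tolist(),c["R"].round(3).tolist(),c["t"].round(3).tolist())
s=read_state();print({k:(v.round(3).tolist() if hasattr(v,'round') and hasattr(v,'tolist') else v) for k,v in s.items()})
E
```

```text
pics
top [[387.2, 0.0, 280.0], [0.0, 387.2, 207.9], [0.0, 0.0, 1.0]] [[-0.007, -1.0, 0.019], [-0.999, 0.007, -0.036], [0.036, -0.019, -0.999]] [-0.06, 0.52, 0.917]
side [[515.8, 0.0, 276.0], [0.0, 515.8, 205.2], [0.0, 0.0, 1.0]] [[-0.936, -0.353, 0.006], [-0.173, 0.446, -0.878], [0.307, -0.823, -0.479]] [0.492, 0.197, 0.996]
{'clock': 0.1, 'qpos': [-0.777, 0.041, 0.084, -0.0, -1.615, -0.334], 'joint_velocities': [0.002, -0.002, 0.001, 0.001, -0.0, 0.0], 'joint_torque': [-0.006, -36.934, 34.828, 6.952, -0.005, 0.0], 'eef_pos': [0.266, -0.537, 0.23], 'eef_rot': [[-0.896, -0.444, -0.001], [-0.444, 0.896, 0.001], [0.0, 0.002, -1.0]], 'contact_force': [0.564, 0.587, -0.455], 'wrist_torque': [-0.038, 0.041, 0.035], 'gripper_force': 0.0, 'grip_width': 0.08527965410103372}
```

View pics/top0.png

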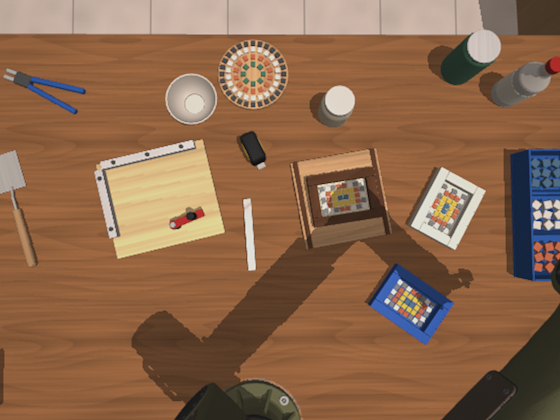

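View pics/side0.png

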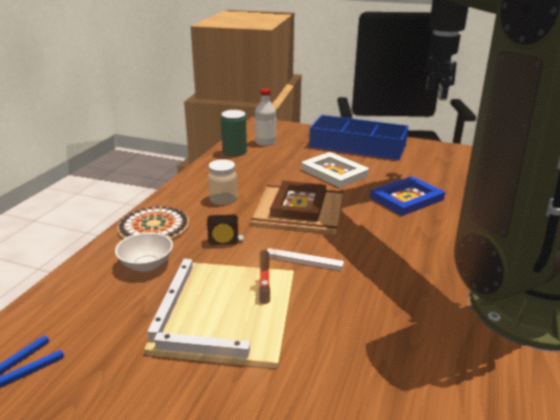

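The candidates are the dark brown frame on the board (343,200), a white one (447,208) and a blue one (410,302). Only the one at (343,200) is dark wood and lies on the wooden board. The jig is at (160,200), with its long fence along the top edge (100–195, ~155), its short fence on the left (~107,203) and the keeper at (187,218). I'll confirm with an enlarged crop.

Run:
```python
import cv2,numpy as np
a=cv2.imread("pics/top0.png")
l=a[135:265,85:235];r=a[135:265,270:420]
f=lambda x:cv2.resize(x,None,fx=4,fy=4,interpolation=cv2.INTER_CUBIC)
g=lambda x:(255*(x/255.)**0.6).astype('uint8')
cv2.imwrite("pics/crop1.png",f(l)); cv2.imwrite("pics/crop2.png",g(f(r)))
```

```text
(no output)
```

View pics/crop1.png

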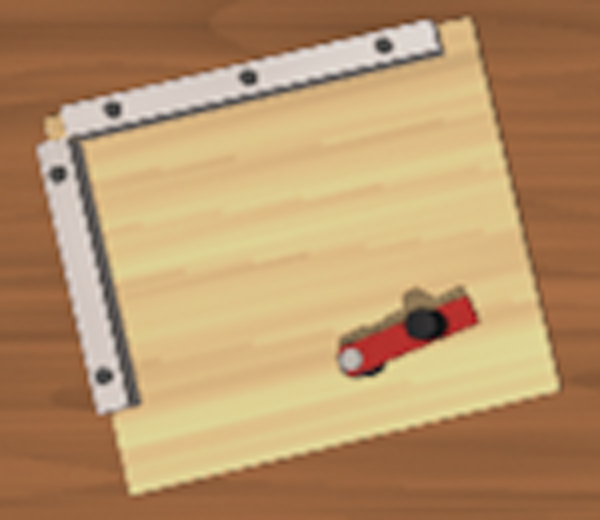

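View pics/crop2.png

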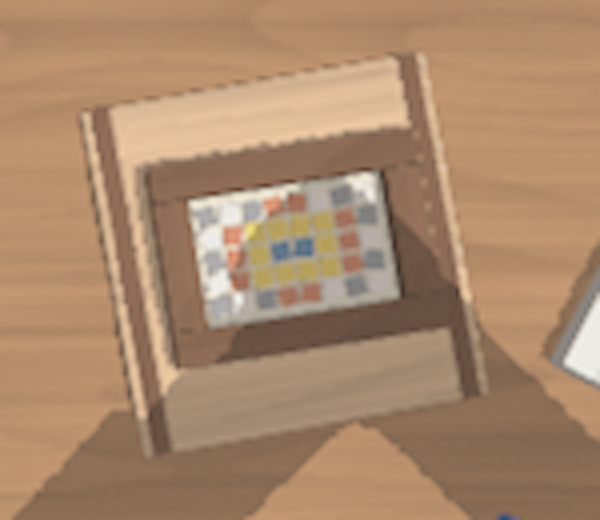

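The crop confirms it: dark brown frame with the mosaic on the board, outer corners at crop pixels about (148,168), (427,126) and (178,365), which is full-image (307,177), (377,166), (314,226). The jig corner is at crop (85,142), the post at (350,358) and the knob top at about (427,320).

```bash
cat > h.py <<'E'
import numpy as np
from cell import read_state,camera
from scipy.optimize import least_squares
def ray(c,uv,z):
    K,R,t=c["camera_matrix"],c["R"],c["t"]
    d=R.T@np.linalg.solve(K,[uv[0],uv[1],1.]);o=-R.T@t
    return (o+d*(z-o[2])/d[2])[:2]
def proj(c,X):
    p=c["camera_matrix"]@(c["R"]@np.array(X)+c["t"]);return p[:2]/p[2]
def rot(a): return np.array([[np.cos(a),-np.sin(a)],[np.sin(a),np.cos(a)]])
E
python3 - <<'E'
from h import *
c=camera("top")
J=lambda p:(85+(p[0]+.5)/4-.5,135+(p[1]+.5)/4-.5)
F=lambda p:(270+(p[0]+.5)/4-.5,135+(p[1]+.5)/4-.5)
lx=[((440,53),.015),((85,142),.015),((438,44),.037),((72,137),.037),((255,98),.015)]
ly=[((85,142),.015),((138,403),.015),((67,143),.037),((126,404),.037),((112,272),.015)]
def r(p):
    i=lambda q,z:rot(p[2]).T@(ray(c,J(q),z)-p[:2])
    return [i(q,z)[0] for q,z in lx]+[i(q,z)[1] for q,z in ly]
s=least_squares(r,[.6,.4,.2]);p=s.x;print("corner",p[:2].round(4),np.degrees(p[2]).round(2),(s.fun*1e3).round(1))
for n,q,z in(("post",(350,358),.06),("knob",(427,321),.093),("deckBR",(557,388),.015),("deckBL",(132,493),.015),("deckTR",(470,17),.015)):
    w=ray(c,J(q),z);print(n,w.round(4),((rot(p[2]).T@(w-p[:2]))*1e3).round(1))
# frame
m=[((148,168),.06,.08,.04),((427,126),.06,-.08,.04),((178,365),-.06,.08,.04),((187,200),.038,.058,.023),((378,170),.038,-.058,.023),((210,328),-.038,.058,.023),((400,298),-.038,-.058,.023)]
def rf(p): return np.concatenate([rot(p[2])@[a,b]+p[:2]-ray(c,F(q),z) for q,a,b,z in m])
s=least_squares(rf,[.5,-.2,.1]);print("frame",s.x[:2].round(4),np.degrees(s.x[2]).round(2),(s.fun*1e3).round(1))
for n,q,z in (("tape",(254,147),.065),("strip",(247,199),.014),("strip2",(252,270),.014),("jar",(339,100),.1)): print(n,ray(c,q,z).round(3))
st=read_state();print(np.linalg.norm(ray(c,(343,200),.04)))
E
```

```text
corner [0.6125 0.3508] 13.53 [ 0.8 -1.   1.  -1.5  0.7 -2.3  2.5 -0.6  0.7 -0.3]
post [0.4832 0.1802] [-165.6 -135.6]
knob [0.503  0.1301] [-158.  -188.9]
deckBR [0.4643 0.0697] [-209.8 -238.6]
deckBL [0.4047 0.3191] [-209.5   17.8]
deckTR [0.6859 0.121 ] [  17.6 -240.5]
frame [ 0.5446 -0.214 ] 7.84 [ 2.  -0.8  0.1  4.2 -2.3 -0.9  0.4 -1.1 -1.  -2.1  1.   1.3 -0.1 -0.6]
tape [ 0.656 -0.005]
strip [0.541 0.015]
strip2 [0.373 0.004]
jar [ 0.752 -0.193]
0.5757933317063144
```

The jig fit is consistent: post and deck edges land within about 1 mm of spec. I'll grip the frame's near long bar, and start moving now.

{"method": "arm_command", "body": {"rows": [[[0,0,0],[-0.0288,0.0151,0.0067],0.55],[[0,0,0],[-0.0288,0.0151,0.0067],0.55],[[0,0,0],[-0.0288,0.0151,0.0067],0.55],[[0,0,0],[-0.0288,0.0151,0.0067],0.55],[[0,0,0],[-0.0288,0.0151,0.0067],0.55],[[0,0,0],[-0.0288,0.0151,0.0067],0.55],[[0,0,0],[-0.0288,0.0151,0.0067],0.55],[[0,0,0],[-0.0288,0.0151,0.0067],0.55],[[0,0,0],[-0.0288,0.0151,0.0067],0.55],[[0,0,0],[-0.0288,0.0151,0.0067],0.55],[[0,0,0],[-0.0288,0.0151,0.0067],0.55],[[0,0,0],[-0.0288,0.0151,0.0067],0.55]], "grip_force": 80}}

```text
clock: 1.35
eef_pos: [0.4961, -0.2206, 0.1504]
eef_rot: [[-0.896, -0.444, -0.0], [-0.444, 0.896, 0.0], [0.0, 0.0, -1.0]]
contact_force: [-0.1, -0.6, 0.9]
grip_width: 0.047
gripper_force: 0.0
```

{"method": "arm_command", "body": {"rows": [[[0,0,-7.15],[0,0,0],0.55],[[0,0,-7.15],[0,0,0],0.55],[[0,0,-7.15],[0,0,0],0.55],[[0,0,-7.15],[0,0,0],0.55],[[0,0,-7.15],[0,0,0],0.55],[[0,0,-7.15],[0,0,0],0.55],[[0,0,-7.15],[0,0,0],0.55],[[0,0,-7.15],[0,0,0],0.55],[[0,0,-7.15],[0,0,0],0.55],[[0,0,-7.15],[0,0,0],0.55],[[0,0,0],[0,0,0],0.55],[[0,0,0],[0,0,0],0.55]]}}

```text
clock: 2.55
eef_pos: [0.4955, -0.2219, 0.1507]
eef_rot: [[0.133, -0.991, -0.0], [-0.991, -0.133, 0.0], [-0.0, 0.0, -1.0]]
contact_force: [-0.2, -0.1, 0.7]
grip_width: 0.0469
gripper_force: 0.0
```

```bash
cat >> h.py <<'E'
C=np.array([.6125,.3508]);JY=13.53
def jig(x,y): return C+rot(np.radians(JY))@[x/1e3,y/1e3]
def delta(x,y,z,yaw):
    s=read_state();R=np.array(s["eef_rot"]);p=np.array(s["eef_pos"])
    cy=np.degrees(np.arctan2(R[1,1],R[0,1]))
    print("pos",p.round(4),"yaw",cy.round(2),"shift",(R.T@(np.array([x,y,z])-p)).round(4),"turnz",round(-((yaw-cy+180)%360-180),2),"tilt",R[:,2].round(4),"f",np.round(s["contact_force"],1),"w",round(float(s["grip_width"]),4),"t",s["clock"])
E
python3 - <<'E'
from h import *
import cv2
delta(.496,-.2207,.025,187.84)
a=camera("side")["frame"][:,:,::-1][130:250,220:370]
cv2.imwrite("pics/s1.png",cv2.resize(a,None,fx=4,fy=4,interpolation=cv2.INTER_CUBIC))
E
```

```text
pos [ 0.4955 -0.2219  0.1507] yaw -172.35 shift [-0.001  -0.0007  0.1257] turnz -0.19 tilt [-4.e-04  2.e-04 -1.e+00] f [-0.2 -0.1  0.7] w 0.0469 t 2.55
```

View pics/s1.png

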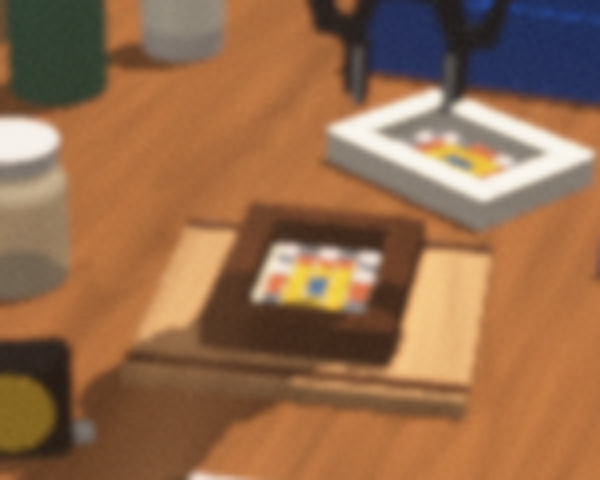

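The frame lies as measured, with its top corners at crop (250,205), (425,222) and (202,345). Both fingers are above it, so I'll lower and grip.

{"method": "arm_command", "body": {"rows": [[[0,0,0],[-0.001,-0.0007,0.03],0.55],[[0,0,0],[0,0,0.03],0.55],[[0,0,0],[0,0,0.03],0.55],[[0,0,0],[0,0,0.015],0.55],[[0,0,0],[0,0,0.007],0.55],[[0,0,0],[0,0,0.007],0.55],[[0,0,0],[0,0,0.0055],0.55],[[0,0,0],[0,0,0],0.55]]}}

```text
clock: 3.4
eef_pos: [0.4962, -0.2208, 0.0265]
eef_rot: [[0.136, -0.991, 0.0], [-0.991, -0.136, 0.0], [-0.0, -0.0, -1.0]]
contact_force: [0.4, -0.6, -0.6]
grip_width: 0.0467
gripper_force: 0.0
```

{"method": "arm_command", "body": {"rows": [[[0,0,0],[0,0,0],0.2],[[0,0,0],[0,0,0],0.2],[[0,0,0],[0,0,0],0.1],[[0,0,0],[0,0,0],0.0],[[0,0,0],[0,0,0],0.0],[[0,0,0],[0,0,0],0.0],[[0,0,0],[0,0,0],0.0]], "grip_force": 80}}

```text
clock: 4.1
eef_pos: [0.4965, -0.221, 0.0276]
eef_rot: [[0.137, -0.991, 0.001], [-0.991, -0.137, -0.001], [0.001, -0.001, -1.0]]
contact_force: [-2.5, 2.4, 5.9]
grip_width: 0.0197
gripper_force: 80.9
```

{"method": "arm_command", "body": {"rows": [[[0,0,0],[0,0,-0.005],0.0],[[0,0,0],[0,0,-0.01],0.0],[[0,0,0],[0,0,-0.02],0.0],[[0,0,0],[0,0,-0.025],0.0],[[0,0,0],[0,0,-0.025],0.0],[[0,0,0],[0,0,-0.025],0.0],[[0,0,0],[0,0,-0.02],0.0],[[0,0,0],[0,0,0],0.0],[[0,0,0],[0,0,0],0.0]]}}

```text
clock: 5.0
eef_pos: [0.4958, -0.2205, 0.1554]
eef_rot: [[0.136, -0.991, -0.001], [-0.991, -0.136, 0.001], [-0.001, 0.001, -1.0]]
contact_force: [0.0, 0.3, -5.3]
grip_width: 0.0199
gripper_force: 79.6
```

Run:
```python
from h import *
import cv2
p=jig(-125,-95);delta(p[0],p[1],.157,193.53)
a=camera("side")["frame"][:,:,::-1][80:260,220:400]
b=camera("top")["frame"][:,:,::-1][130:250,260:440]
cv2.imwrite("pics/s2.png",np.hstack([cv2.resize(a,(400,400)),cv2.resize(b,(400,400*2//3)) if 0 else cv2.copyMakeBorder(cv2.resize(b,(400,267)),0,133,0,0,0)]))
```

```text
pos [ 0.4958 -0.2205  0.1554] yaw -172.17 shift [-0.4431 -0.0785 -0.001 ] turnz -5.7 tilt [-8.0e-04  1.2e-03 -1.0e+00] f [ 0.   0.3 -5.3] w 0.0199 t 5.0
```

View pics/s2.png

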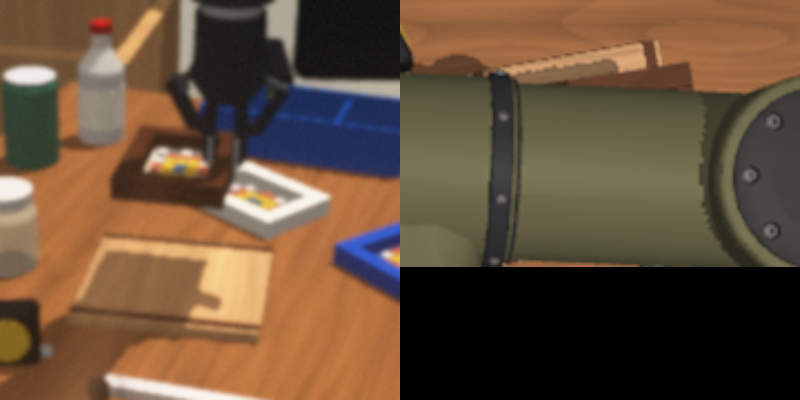

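The frame is held level in the side view (left half, about (170,165)). Weight reads about 5.3 N. I'll carry it over the jig.

{"method": "arm_command", "body": {"rows": [[[0,0,0],[-0.012,-0.002,0],0],[[0,0,0],[-0.025,-0.0045,0],0],[[0,0,0],[-0.03,-0.0054,0],0],[[0,0,0],[-0.03,-0.0054,0],0],[[0,0,0],[-0.03,-0.0054,0],0],[[0,0,0],[-0.03,-0.0054,0],0],[[0,0,0],[-0.03,-0.0054,0],0],[[0,0,0],[-0.03,-0.0054,0],0],[[0,0,0],[-0.03,-0.0054,0],0],[[0,0,0],[-0.03,-0.0054,0],0],[[0,0,0],[-0.03,-0.0054,0],0],[[0,0,0],[-0.03,-0.0054,0],0]]}}

```text
clock: 6.3
eef_pos: [0.5092, 0.1229, 0.1553]
eef_rot: [[0.137, -0.991, -0.002], [-0.991, -0.137, -0.0], [0.0, 0.002, -1.0]]
contact_force: [0.6, 0.0, -4.9]
grip_width: 0.0195
gripper_force: 79.6
```

{"method": "arm_command", "body": {"rows": [[[0,0,0],[-0.03,-0.0054,0],0],[[0,0,0],[-0.03,-0.0054,0],0],[[0,0,0],[-0.03,-0.0054,0],0],[[0,0,0],[-0.016,-0.0022,0],0],[[0,0,-3],[0,0,0],0],[[0,0,-2.7],[0,0,0],0],[[0,0,0],[0,0,0],0],[[0,0,0],[0,0,0],0],[[0,0,0],[0,0,0],0]]}}

```text
clock: 7.2
eef_pos: [0.5136, 0.2286, 0.1561]
eef_rot: [[0.233, -0.972, -0.0], [-0.972, -0.233, -0.0], [0.0, 0.0, -1.0]]
contact_force: [-0.2, -0.7, -4.7]
grip_width: 0.0198
gripper_force: 79.6
```

Run:
```python
from h import *
import cv2
p=jig(-125,-95);delta(p[0],p[1],.029,193.53)
a=camera("side")["frame"][:,:,::-1][150:370,140:360]
b=camera("top")["frame"][:,:,::-1][110:270,60:260]
cv2.imwrite("pics/s3.png",np.hstack([cv2.resize(a,(400,400)),cv2.copyMakeBorder(cv2.resize(b,(400,320)),0,80,0,0,0)]))
```

```text
pos [0.5136 0.2286 0.1561] yaw -166.52 shift [-0.0007  0.0002  0.1271] turnz -0.05 tilt [-5.e-04 -1.e-04 -1.e+00] f [-0.2 -0.7 -4.7] w 0.0198 t 7.2
```

View pics/s3.png

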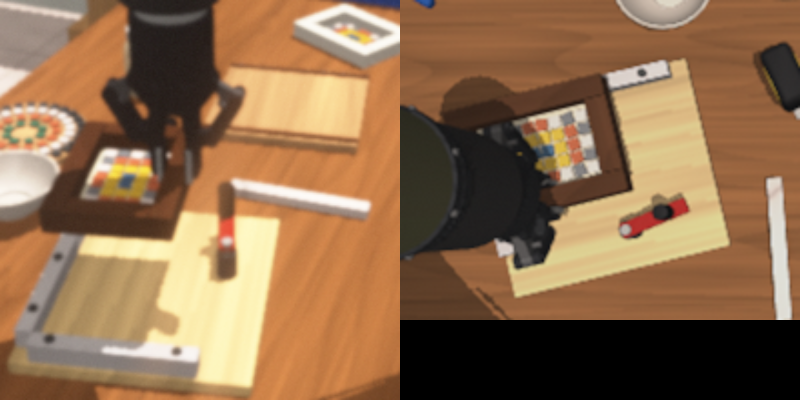

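Run:
```python
from h import *
c=camera("top")
for u in((175.5,204),(162.5,147.5)):
    print((rot(np.radians(JY)).T@(ray(c,u,.169)-C)*1e3).round(1))
```

```text
[-134.8 -178.8]
[ -19.6 -179.8]
```

The frame would land about 17–19 mm clear of both fences. Lowering.

{"method": "arm_command", "body": {"rows": [[[0,0,0],[0,0,0.02],0],[[0,0,0],[0,0,0.03],0],[[0,0,0],[0,0,0.03],0],[[0,0,0],[0,0,0.02],0],[[0,0,0],[0,0,0.01],0],[[0,0,0],[0,0,0.007],0],[[0,0,0],[0,0,0.004],0],[[0,0,0],[0,0,0.002],0],[[0,0,0],[0,0,0],0]]}}

```text
clock: 8.25
eef_pos: [0.5141, 0.2291, 0.0341]
eef_rot: [[0.234, -0.972, 0.001], [-0.972, -0.234, 0.001], [-0.001, -0.001, -1.0]]
contact_force: [-0.5, -0.7, -5.1]
grip_width: 0.0199
gripper_force: 79.6
```

{"method": "arm_command", "body": {"rows": [[[0,0,0],[0,0,0.002],0],[[0,0,0],[0,0,0.001],0],[[0,0,0],[0,0,0.001],0],[[0,0,0],[0,0,0],0]]}}

```text
clock: 8.65
eef_pos: [0.5137, 0.2288, 0.0293]
eef_rot: [[0.234, -0.972, -0.0], [-0.972, -0.234, -0.0], [-0.0, 0.0, -1.0]]
contact_force: [0.1, -0.1, -4.6]
grip_width: 0.0197
gripper_force: 79.6
```

{"method": "arm_command", "body": {"rows": [[[0,0,0],[0,0,0.001],0],[[0,0,0],[0,0,0.0005],0],[[0,0,0],[0,0,0],0]]}}

```text
clock: 8.95
eef_pos: [0.514, 0.2289, 0.0286]
eef_rot: [[0.234, -0.972, 0.0], [-0.972, -0.234, 0.0], [-0.0, -0.0, -1.0]]
contact_force: [-4.1, -1.1, 1.1]
grip_width: 0.0197
gripper_force: 80.2
```

{"method": "arm_command", "body": {"rows": [[[0,0,0],[0,0,0],0.45],[[0,0,0],[0,0,0],0.45],[[0,0,0],[0,0,0],0.45],[[0,0,0],[0,0,-0.01],0.45],[[0,0,0],[0,0,-0.025],0.45],[[0,0,0],[0,0,-0.025],0.45],[[0,0,0],[0,0,-0.012],0.2],[[0,0,0],[0.001,0.015,0],0],[[0,0,0],[0.002,0.02,0],0],[[0,0,0],[0,0,0],0],[[0,0,0],[0,0,0],0]]}}

```text
clock: 10.05
eef_pos: [0.4806, 0.2178, 0.1003]
eef_rot: [[0.235, -0.972, 0.001], [-0.972, -0.235, 0.001], [-0.001, -0.001, -1.0]]
contact_force: [0.4, -0.1, -0.4]
grip_width: -0.0
gripper_force: 0.0
```

Run:
```python
from h import *
import cv2
p=jig(-163,-98);delta(p[0],p[1],.022,193.53)
c=camera("top");g=cv2.cvtColor(c["frame"],cv2.COLOR_RGB2GRAY)
a=c["frame"][:,:,::-1][110:270,60:260];b=camera("side")["frame"][:,:,::-1][180:370,130:320]
cv2.imwrite("pics/s4.png",np.hstack([cv2.copyMakeBorder(cv2.resize(a,(500,400)),0,0,0,0,0),cv2.resize(b,(300,400))]))
```

```text
pos [0.4806 0.2178 0.1003] yaw -166.44 shift [-0.0004  0.0037  0.0783] turnz 0.03 tilt [ 6.e-04  7.e-04 -1.e+00] f [ 0.4 -0.1 -0.4] w -0.0 t 10.05
```

View pics/s4.png

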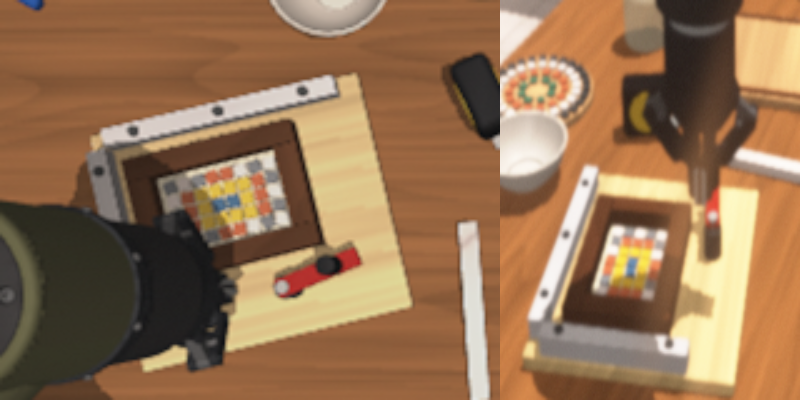

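The frame sits square on the deck, with right-hand corners at pane (295,122) and (322,245) and a clear gap to both fences. I'll descend behind it with shut fingers.

{"method": "arm_command", "body": {"rows": [[[0,0,0],[0,0.004,0.015],0],[[0,0,0],[0,0,0.02],0],[[0,0,0],[0,0,0.02],0],[[0,0,0],[0,0,0.015],0],[[0,0,0],[0,0,0.008],0],[[0,0,0],[0,0,0],0],[[0,0,0],[0,-0.003,0],0],[[0,0,0],[0,-0.003,0],0],[[0,0,0],[0,-0.003,0],0],[[0,0,0],[0,0,0],0]]}}

```text
clock: 11.15
eef_pos: [0.4859, 0.2192, 0.0224]
eef_rot: [[0.234, -0.972, 0.001], [-0.972, -0.234, 0.001], [-0.0, -0.001, -1.0]]
contact_force: [0.5, 0.1, 0.5]
grip_width: -0.0002
gripper_force: 0.0
```

{"method": "arm_command", "body": {"rows": [[[0,0,0],[0,-0.002,0],0],[[0,0,0],[0,-0.002,0],0],[[0,0,0],[0,-0.002,0],0],[[0,0,0],[0,-0.002,0],0]]}}

```text
clock: 11.55
eef_pos: [0.4924, 0.2204, 0.0219]
eef_rot: [[0.234, -0.972, -0.002], [-0.972, -0.234, -0.001], [0.0, 0.002, -1.0]]
contact_force: [-5.3, -2.1, 4.2]
grip_width: 0.0001
gripper_force: 3.0
```

{"method": "arm_command", "body": {"rows": [[[0,0,0],[0,-0.002,0],0],[[0,0,0],[0,-0.002,0],0],[[0,0,0],[0,-0.002,0],0],[[0,0,0],[0,-0.001,0],0]]}}

```text
clock: 11.95
eef_pos: [0.4993, 0.222, 0.0219]
eef_rot: [[0.234, -0.972, -0.002], [-0.972, -0.234, -0.001], [0.001, 0.002, -1.0]]
contact_force: [-6.0, -1.1, 4.2]
grip_width: -0.0002
gripper_force: 3.1
```

{"method": "arm_command", "body": {"rows": [[[0,0,0],[0,-0.001,0],0],[[0,0,0],[0,-0.001,0],0]]}}

```text
clock: 12.15
eef_pos: [0.5011, 0.2224, 0.0219]
eef_rot: [[0.234, -0.972, -0.002], [-0.972, -0.234, -0.001], [0.001, 0.002, -1.0]]
contact_force: [-5.7, -1.3, 4.0]
grip_width: -0.0003
gripper_force: 3.0
```

{"method": "arm_command", "body": {"rows": [[[0,0,0],[0,-0.001,0],0],[[0,0,0],[0,-0.001,0],0]]}}

```text
clock: 12.35
eef_pos: [0.503, 0.2229, 0.0219]
eef_rot: [[0.234, -0.972, -0.002], [-0.972, -0.234, -0.001], [0.001, 0.002, -1.0]]
contact_force: [-6.1, -0.6, 4.2]
grip_width: 0.0
gripper_force: 3.0
```

{"method": "arm_command", "body": {"rows": [[[0,0,0],[0,-0.001,0],0],[[0,0,0],[0,-0.001,0],0]]}}

```text
clock: 12.55
eef_pos: [0.5034, 0.2229, 0.0219]
eef_rot: [[0.234, -0.972, -0.006], [-0.972, -0.234, -0.002], [0.001, 0.006, -1.0]]
contact_force: [-18.4, -2.8, 11.9]
grip_width: -0.0001
gripper_force: 9.2
```

{"method": "arm_command", "body": {"rows": [[[0,0,0],[0,-0.001,0],0]]}}

```text
clock: 12.65
eef_pos: [0.5036, 0.223, 0.0219]
eef_rot: [[0.234, -0.972, -0.007], [-0.972, -0.234, -0.003], [0.001, 0.008, -1.0]]
contact_force: [-22.8, -3.0, 14.6]
grip_width: 0.0003
gripper_force: 11.8
```

{"method": "arm_command", "body": {"rows": [[[0,0,0],[0,-0.001,0],0]]}}

```text
clock: 12.75
eef_pos: [0.5036, 0.223, 0.0219]
eef_rot: [[0.234, -0.972, -0.009], [-0.972, -0.234, -0.004], [0.002, 0.01, -1.0]]
contact_force: [-28.2, -4.1, 18.9]
grip_width: 0.0
gripper_force: 14.4
```

{"method": "arm_command", "body": {"rows": [[[0,0,0],[0,-0.0007,0],0]]}}

```text
clock: 12.85
eef_pos: [0.5036, 0.223, 0.0219]
eef_rot: [[0.235, -0.972, -0.011], [-0.972, -0.235, -0.004], [0.002, 0.011, -1.0]]
contact_force: [-31.3, -3.3, 19.7]
grip_width: -0.0003
gripper_force: 15.9
```

That's too firm at 31 N (about 5.5 N/mm). I'll back off to a lean and hold.

{"method": "arm_command", "body": {"rows": [[[0,0,0],[0,0.0034,0],0],[[0,0,0],[0,0,0],0]]}}

```text
clock: 13.05
eef_pos: [0.5034, 0.2232, 0.0219]
eef_rot: [[0.235, -0.972, -0.003], [-0.972, -0.235, -0.001], [0.0, 0.004, -1.0]]
contact_force: [-10.0, -1.8, 6.1]
grip_width: 0.0001
gripper_force: 5.2
```

{"method": "arm_command", "body": {"rows": [[[0,0,0],[0,-0.0002,0],0],[[0,0,0],[0,0,0],0],[[0,0,0],[0,0,0],0],[[0,0,0],[0,0,0],0],[[0,0,0],[0,0,0],0],[[0,0,0],[0,0,0],0],[[0,0,0],[0,0,0],0],[[0,0,0],[0,0,0],0]]}}

```text
clock: 13.85
eef_pos: [0.5034, 0.2232, 0.022]
eef_rot: [[0.234, -0.972, -0.004], [-0.972, -0.234, -0.002], [0.001, 0.004, -1.0]]
contact_force: [-11.8, -1.5, 7.8]
grip_width: -0.0001
gripper_force: 6.0
```

Run:
```python
from h import *
p=jig(-62,-205);delta(p[0],p[1],.022,193.53)
p=np.array(read_state()["eef_pos"]);print(rot(np.radians(JY)).T@(p[:2]-C)*1e3)
```

```text
pos [0.5034 0.2232 0.022 ] yaw -166.44 shift [ 0.1065 -0.0738 -0.0003] turnz 0.03 tilt [-0.0042 -0.0015 -1.    ] f [-11.8  -1.5   7.8] w -0.0001 t 13.85
[-135.89735036  -98.51946668]
```

The lean held at about 12 N for 0.8 s. I'll go round to the frame's -y side.

{"method": "arm_command", "body": {"rows": [[[0,0,0],[0,0.004,0],0],[[0,0,0],[0,0.01,0],0],[[0,0,0],[0,0.006,0],0],[[0,0,0],[0,0,-0.03],0],[[0,0,0],[0,0,-0.04],0],[[0,0,0],[0,0,-0.03],0],[[0,0,0],[0.022,-0.018,0],0],[[0,0,0],[0.028,-0.024,0],0],[[0,0,0],[0.028,-0.024,0],0],[[0,0,0],[0.022,-0.018,0],0],[[0,0,0],[0.0085,-0.009,0],0],[[0,0,0],[0,0,0],0]]}}

```text
clock: 15.05
eef_pos: [0.6021, 0.1344, 0.1213]
eef_rot: [[0.232, -0.973, -0.001], [-0.973, -0.232, -0.0], [0.0, 0.001, -1.0]]
contact_force: [-0.7, 0.0, 0.7]
grip_width: 0.0001
gripper_force: 0.0
```

Run:
```python
from h import *
import cv2
p=jig(-62,-207);delta(p[0],p[1],.022,193.53)
b=camera("side")["frame"][:,:,::-1][180:370,130:320]
cv2.imwrite("pics/s5.png",cv2.resize(b,(500,500)))
```

```text
pos [0.6021 0.1344 0.1213] yaw -166.57 shift [-0.001   0.0011  0.0993] turnz -0.1 tilt [-8.e-04 -4.e-04 -1.e+00] f [-0.7  0.   0.7] w 0.0001 t 15.05
```

{"method": "arm_command", "body": {"rows": [[[0,0,0],[0,0.001,0.02],0],[[0,0,0],[0,0,0.03],0],[[0,0,0],[0,0,0.025],0],[[0,0,0],[0,0,0.015],0],[[0,0,0],[0,0,0.008],0],[[0,0,0],[0,0,0],0],[[0,0,0],[-0.004,0,0],0],[[0,0,0],[-0.003,0,0],0],[[0,0,0],[-0.002,0,0],0],[[0,0,0],[-0.002,0,0],0],[[0,0,0],[-0.002,0,0],0],[[0,0,0],[-0.002,0,0],0]]}}

```text
clock: 16.3
eef_pos: [0.5972, 0.1498, 0.024]
eef_rot: [[0.234, -0.972, 0.0], [-0.972, -0.234, 0.0], [-0.0, -0.0, -1.0]]
contact_force: [0.8, -0.3, -0.0]
grip_width: -0.0001
gripper_force: 0.0
```

{"method": "arm_command", "body": {"rows": [[[0,0,0],[-0.002,0,0],0],[[0,0,0],[-0.002,0,0],0],[[0,0,0],[-0.002,0,0],0]]}}

```text
clock: 16.6
eef_pos: [0.5957, 0.1556, 0.0239]
eef_rot: [[0.234, -0.972, -0.0], [-0.972, -0.234, 0.0], [-0.0, 0.0, -1.0]]
contact_force: [0.0, 0.3, 0.1]
grip_width: -0.0001
gripper_force: 0.0
```

```bash
cat >> h.py <<'E'
def tj():
    s=read_state();p=np.array(s["eef_pos"]);print("tcp in jig mm",(rot(np.radians(JY)).T@(p[:2]-C)*1e3).round(1),"z",p[2].round(4),"f jig",(rot(np.radians(JY)).T@np.array(s["contact_force"])[:2]).round(1),"t",s["clock"])
E
python3 -c "from h import *;tj()"
```

```text
tcp in jig mm [ -62.  -185.9] z 0.0239 f jig [0.1 0.2] t 16.6
```

{"method": "arm_command", "body": {"rows": [[[0,0,0],[-0.002,0,0],0],[[0,0,0],[-0.002,0,0],0],[[0,0,0],[-0.001,0,0],0]]}}

```text
clock: 16.9
eef_pos: [0.5946, 0.16, 0.0239]
eef_rot: [[0.234, -0.972, -0.0], [-0.972, -0.234, -0.001], [0.001, 0.0, -1.0]]
contact_force: [1.1, -3.2, 0.9]
grip_width: 0.0001
gripper_force: 1.6
```

{"method": "arm_command", "body": {"rows": [[[0,0,0],[-0.001,0,0],0],[[0,0,0],[-0.001,0,0],0]]}}

```text
clock: 17.1
eef_pos: [0.5941, 0.1621, 0.0239]
eef_rot: [[0.234, -0.972, -0.0], [-0.972, -0.234, -0.0], [0.0, 0.0, -1.0]]
contact_force: [0.5, -3.2, 0.4]
grip_width: -0.0003
gripper_force: 1.6
```

```bash
python3 -c "from h import *;tj()"
```

```text
tcp in jig mm [ -62.  -179.1] z 0.0239 f jig [-0.3 -3.2] t 17.1
```

{"method": "arm_command", "body": {"rows": [[[0,0,0],[-0.001,0,0],0],[[0,0,0],[-0.001,0,0],0],[[0,0,0],[-0.001,0,0],0],[[0,0,0],[-0.001,0,0],0]]}}

```text
clock: 17.5
eef_pos: [0.5931, 0.1663, 0.0239]
eef_rot: [[0.234, -0.972, -0.0], [-0.972, -0.234, 0.0], [-0.0, 0.0, -1.0]]
contact_force: [1.1, -2.6, -0.5]
grip_width: -0.0003
gripper_force: 1.5
```

{"method": "arm_command", "body": {"rows": [[[0,0,0],[-0.001,0,0],0],[[0,0,0],[-0.001,0,0],0]]}}

```text
clock: 17.7
eef_pos: [0.5927, 0.1682, 0.0239]
eef_rot: [[0.234, -0.972, -0.0], [-0.972, -0.234, 0.0], [-0.0, 0.0, -1.0]]
contact_force: [0.3, -3.5, 0.3]
grip_width: -0.0001
gripper_force: 1.5
```

{"method": "arm_command", "body": {"rows": [[[0,0,0],[-0.001,0,0],0]]}}

```text
clock: 17.8
eef_pos: [0.5924, 0.1691, 0.0239]
eef_rot: [[0.234, -0.972, -0.0], [-0.972, -0.234, -0.0], [0.0, 0.0, -1.0]]
contact_force: [1.0, -7.5, -0.4]
grip_width: -0.0001
gripper_force: 3.3
```

{"method": "arm_command", "body": {"rows": [[[0,0,0],[-0.001,0,0],0]]}}

```text
clock: 17.9
eef_pos: [0.5921, 0.1691, 0.0239]
eef_rot: [[0.234, -0.972, -0.001], [-0.972, -0.234, -0.002], [0.002, 0.001, -1.0]]
contact_force: [1.9, -9.3, 0.1]
grip_width: -0.0
gripper_force: 4.3
```

```bash
python3 -c "from h import *;tj()"
```

```text
tcp in jig mm [ -62.3 -171.8] z 0.0239 f jig [-0.3 -9.5] t 17.9
```

Contact with the short fence came at the expected place. I'll press a touch more and hold.

{"method": "arm_command", "body": {"rows": [[[0,0,0],[-0.0004,0,0],0],[[0,0,0],[0,0,0],0]]}}

```text
clock: 18.1
eef_pos: [0.592, 0.1691, 0.0239]
eef_rot: [[0.234, -0.972, -0.001], [-0.972, -0.234, -0.002], [0.002, 0.001, -1.0]]
contact_force: [0.9, -6.4, 0.5]
grip_width: -0.0
gripper_force: 3.7
```

{"method": "arm_command", "body": {"rows": [[[0,0,0],[0,0,0],0],[[0,0,0],[0,0,0],0],[[0,0,0],[0,0,0],0],[[0,0,0],[0,0,0],0],[[0,0,0],[0,0,0],0],[[0,0,0],[0,0,0],0],[[0,0,0],[0,0,0],0]]}}

```text
clock: 18.8
eef_pos: [0.5921, 0.1691, 0.0239]
eef_rot: [[0.234, -0.972, -0.001], [-0.972, -0.234, -0.002], [0.002, 0.001, -1.0]]
contact_force: [0.4, -7.0, 0.5]
grip_width: 0.0
gripper_force: 3.6
```

```bash
python3 -c "from h import *;tj()"
```

```text
tcp in jig mm [ -62.4 -171.9] z 0.0239 f jig [-1.3 -6.9] t 18.8
```

Only about 7 N has settled, so I'll add more and hold again.

{"method": "arm_command", "body": {"rows": [[[0,0,0],[-0.0015,0,0],0],[[0,0,0],[0,0,0],0],[[0,0,0],[0,0,0],0]]}}

```text
clock: 19.1
eef_pos: [0.5915, 0.1692, 0.0239]
eef_rot: [[0.233, -0.972, -0.002], [-0.972, -0.233, -0.004], [0.004, 0.003, -1.0]]
contact_force: [0.4, -11.3, -0.1]
grip_width: -0.0002
gripper_force: 5.6
```

{"method": "arm_command", "body": {"rows": [[[0,0,0],[0,0,0],0],[[0,0,0],[0,0,0],0],[[0,0,0],[0,0,0],0],[[0,0,0],[0,0,0],0],[[0,0,0],[0,0,0],0],[[0,0,0],[0,0,0],0],[[0,0,0],[0,0,0],0]]}}

```text
clock: 19.8
eef_pos: [0.5915, 0.1692, 0.0239]
eef_rot: [[0.233, -0.972, -0.002], [-0.972, -0.233, -0.004], [0.004, 0.003, -1.0]]
contact_force: [1.0, -12.2, 1.2]
grip_width: 0.0002
gripper_force: 5.6
```

{"method": "arm_command", "body": {"rows": [[[0,0,0],[0.003,0,0],0],[[0,0,0],[0.008,0,0],0],[[0,0,0],[0.014,0,0],0],[[0,0,0],[0,0,-0.03],0],[[0,0,0],[0,0,-0.04],0],[[0,0,0],[0,0,-0.03],0],[[0,0,0],[0.02,0,-0.01],0],[[0,0,0],[0.02,0,0],0],[[0,0,0],[0,0,0],0]]}}

```text
clock: 20.7
eef_pos: [0.6077, 0.1068, 0.1346]
eef_rot: [[0.232, -0.973, 0.001], [-0.973, -0.232, 0.001], [-0.001, -0.001, -1.0]]
contact_force: [0.1, -1.0, -1.2]
grip_width: -0.0003
gripper_force: 0.0
```

Run:
```python
from h import *
import cv2
tj()
c=camera("top");a=c["frame"][:,:,::-1]
cv2.imwrite("pics/t6full.png",a)
b=camera("side")["frame"][:,:,::-1][240:370,140:310]
cv2.imwrite("pics/s6.png",np.hstack([cv2.resize(a[130:260,80:230],(450,390),interpolation=cv2.INTER_CUBIC),cv2.resize(b,(350,390))]))
```

```text
tcp in jig mm [ -61.8 -236.1] z 0.1346 f jig [-0.1 -1. ] t 20.7
```

View pics/s6.png

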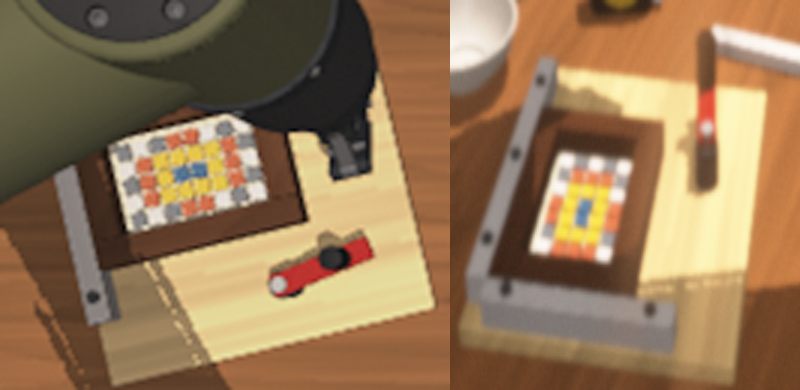

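Both fences look flush with the frame (left pane, free corner at (307,222)). The keeper post is at (277,285) and the knob at (333,258). I'll check the numbers before approaching the knob.

Run:
```python
from h import *
c=camera("top")
I=lambda u,z:(rot(np.radians(JY)).T@(ray(c,(80+(u[0]+.5)/3-.5,130+(u[1]+.5)/3-.5),z)-C)*1e3).round(1)
print("corner",I((307,222),.041),"post",I((277,285),.058),"end",I((370,246),.055),"knob",I((332,259),.093))
print(np.array(read_state()["qpos"]).round(2))
p=jig(-157,-184.4);delta(p[0],p[1],.135,193.5+51)
```

```text
corner [-124.2 -163.7] post [-166.7 -134.6] end [-154.7 -208.6] knob [-159.9 -186.2]
[ 0.5   0.09 -0.04 -0.   -1.44 -0.27]
pos [0.6069 0.1087 0.1336] yaw -166.48 shift [-0.0497  0.095  -0.0014] turnz -50.98 tilt [-4.e-04  4.e-04 -1.e+00] f [ 0.1  0.5 -0.1] w 0.0002 t 20.85
```

Run:
```python
from h import *
c=camera("top")
for x,y in((-120,-160),(-120,-5)):
  for z in(.041,.015):
    w=jig(x,y);u=proj(c,[w[0],w[1],z]);print(x,y,z,((u+.5-[80,130])*3-.5).round(1))
import cv2
a=cv2.imread("pics/t6full.png");g=cv2.cvtColor(a,cv2.COLOR_BGR2GRAY).astype(np.float32)
# profile across -x edge, -y edge (positions in jig mm at z=.015 and .041)
for lab,f in(("-x edge y=-120",lambda s:(s,-120)),("-x edge y=-70",lambda s:(s,-70)),("-y edge x=-100",lambda s:(-100,s))):
    ss=np.arange(-132,-108,2.) if lab[1]=='x' else np.arange(-176,-150,2.)
    o=[]
    for s in ss:
        w=jig(*f(s));u=proj(c,[w[0],w[1],.041]);o.append(int(cv2.remap(g,np.float32([[u[0]]]),np.float32([[u[1]]]),1)[0,0]))
    print(lab,list(zip(ss.astype(int).tolist(),o)))
```

```text
-120 -160 0.041 [301.  217.8]
-120 -160 0.015 [308.8 219.5]
-120 -5 0.041 [102.8 266.5]
-120 -5 0.015 [116.4 266.8]
-x edge y=-120 [(-132, 201), (-130, 204), (-128, 203), (-126, 185), (-124, 114), (-122, 63), (-120, 61), (-118, 68), (-116, 68), (-114, 67), (-112, 66), (-110, 66)]
-x edge y=-70 [(-132, 200), (-130, 203), (-128, 209), (-126, 188), (-124, 120), (-122, 69), (-120, 64), (-118, 73), (-116, 73), (-114, 71), (-112, 69), (-110, 69)]
-y edge x=-100 [(-176, 206), (-174, 206), (-172, 206), (-170, 208), (-168, 191), (-166, 141), (-164, 73), (-162, 31), (-160, 53), (-158, 62), (-156, 61), (-154, 64), (-152, 68)]
```

By image the -y edge is right, but the -x edge reads about 3 mm off, which could be calibration bias. I'll check by gently touching the -x side again. Last time the fence stopped the tool at jig x = -135.9.

{"method": "arm_command", "body": {"rows": [[[0,0,0],[-0.02,0.013,0],0],[[0,0,0],[-0.03,0.02,0],0],[[0,0,0],[-0.03,0.02,0],0],[[0,0,0],[-0.03,0.02,0],0],[[0,0,0],[-0.03,0.02,0],0],[[0,0,0],[-0.014,0.008,0],0],[[0,0,0],[0,0,0.03],0],[[0,0,0],[0,0,0.035],0],[[0,0,0],[0,0,0.03],0],[[0,0,0],[0,0,0.0145],0],[[0,0,0],[0,0,0],0]]}}

```text
clock: 22.0
eef_pos: [0.4715, 0.2341, 0.0223]
eef_rot: [[0.235, -0.972, -0.003], [-0.972, -0.235, -0.003], [0.002, 0.004, -1.0]]
contact_force: [0.6, -0.5, 0.2]
grip_width: -0.0001
gripper_force: 0.0
```

{"method": "arm_command", "body": {"rows": [[[0,0,0],[0,-0.006,0],0],[[0,0,0],[0,-0.006,0],0],[[0,0,0],[0,-0.004,0],0],[[0,0,0],[0,-0.002,0],0],[[0,0,0],[0,-0.002,0],0],[[0,0,0],[0,-0.001,0],0],[[0,0,0],[0,0,0],0]]}}

```text
clock: 22.7
eef_pos: [0.4933, 0.2397, 0.0244]
eef_rot: [[0.234, -0.972, -0.0], [-0.972, -0.234, 0.0], [-0.0, 0.0, -1.0]]
contact_force: [-0.6, 0.3, -0.3]
grip_width: 0.0001
gripper_force: 0.0
```

```bash
python3 -c "from h import *;tj()"
```

```text
tcp in jig mm [-141.9  -80.2] z 0.0244 f jig [-0.5  0.5] t 22.7
```

{"method": "arm_command", "body": {"rows": [[[0,0,0],[0,-0.001,0],0],[[0,0,0],[0,-0.001,0],0]]}}

```text
clock: 22.9
eef_pos: [0.4951, 0.2401, 0.0244]
eef_rot: [[0.234, -0.972, -0.0], [-0.972, -0.234, 0.0], [-0.0, 0.0, -1.0]]
contact_force: [-0.1, -0.1, -0.5]
grip_width: -0.0005
gripper_force: 0.0
```

{"method": "arm_command", "body": {"rows": [[[0,0,0],[0,-0.001,0],0]]}}

```text
clock: 23.0
eef_pos: [0.4961, 0.2404, 0.0244]
eef_rot: [[0.234, -0.972, -0.0], [-0.972, -0.234, 0.0], [-0.0, -0.0, -1.0]]
contact_force: [0.8, -0.2, -0.3]
grip_width: 0.0002
gripper_force: 0.0
```

{"method": "arm_command", "body": {"rows": [[[0,0,0],[0,-0.001,0],0]]}}

```text
clock: 23.1
eef_pos: [0.4971, 0.2407, 0.0244]
eef_rot: [[0.234, -0.972, -0.0], [-0.972, -0.234, 0.0], [-0.0, 0.0, -1.0]]
contact_force: [0.5, 0.9, 0.6]
grip_width: 0.0
gripper_force: 0.0
```

```bash
python3 -c "from h import *;tj()"
```

```text
tcp in jig mm [-137.9  -80.1] z 0.0244 f jig [0.7 0.8] t 23.1
```

{"method": "arm_command", "body": {"rows": [[[0,0,0],[0,-0.001,0],0]]}}

```text
clock: 23.2
eef_pos: [0.4981, 0.2409, 0.0244]
eef_rot: [[0.234, -0.972, -0.0], [-0.972, -0.234, 0.0], [-0.0, 0.0, -1.0]]
contact_force: [0.2, -0.2, -0.6]
grip_width: -0.0001
gripper_force: 0.0
```

{"method": "arm_command", "body": {"rows": [[[0,0,0],[0,-0.0007,0],0],[[0,0,0],[0,0,0],0]]}}

```text
clock: 23.4
eef_pos: [0.4988, 0.241, 0.0243]
eef_rot: [[0.234, -0.972, -0.0], [-0.972, -0.234, 0.0], [-0.0, 0.0, -1.0]]
contact_force: [-0.2, 0.3, -0.2]
grip_width: 0.0003
gripper_force: 0.0
```

```bash
python3 -c "from h import *;tj()"
```

```text
tcp in jig mm [-136.3  -80.1] z 0.0243 f jig [-0.2  0.4] t 23.4
```

{"method": "arm_command", "body": {"rows": [[[0,0,0],[0,-0.001,0],0],[[0,0,0],[0,0,0],0]]}}

```text
clock: 23.6
eef_pos: [0.4991, 0.241, 0.0243]
eef_rot: [[0.234, -0.972, -0.002], [-0.972, -0.234, -0.001], [0.0, 0.002, -1.0]]
contact_force: [-4.5, -1.3, 2.8]
grip_width: -0.0003
gripper_force: 2.6
```

{"method": "arm_command", "body": {"rows": [[[0,0,0],[0,-0.0007,0],0],[[0,0,0],[0,0,0],0]]}}

```text
clock: 23.8
eef_pos: [0.4998, 0.2412, 0.0243]
eef_rot: [[0.234, -0.972, -0.001], [-0.972, -0.234, -0.001], [0.0, 0.001, -1.0]]
contact_force: [-5.6, -1.4, 3.4]
grip_width: 0.0003
gripper_force: 2.6
```

```bash
python3 -c "from h import *;tj()"
```

```text
tcp in jig mm [-135.2  -80.2] z 0.0243 f jig [-5.8 -0. ] t 23.8
```

{"method": "arm_command", "body": {"rows": [[[0,0,0],[0,-0.0008,0],0],[[0,0,0],[0,0,0],0]]}}

```text
clock: 24.0
eef_pos: [0.5, 0.2412, 0.0243]
eef_rot: [[0.234, -0.972, -0.003], [-0.972, -0.234, -0.001], [0.0, 0.003, -1.0]]
contact_force: [-9.1, -2.7, 5.8]
grip_width: 0.0001
gripper_force: 4.6
```

```bash
python3 -c "from h import *;tj()"
```

```text
tcp in jig mm [-135.1  -80.2] z 0.0243 f jig [-9.4 -0.5] t 24.0
```

{"method": "arm_command", "body": {"rows": [[[0,0,0],[0,-0.0003,0],0],[[0,0,0],[0,0,0],0],[[0,0,0],[0,0,0],0],[[0,0,0],[0,0,0],0],[[0,0,0],[0,0,0],0],[[0,0,0],[0,0,0],0],[[0,0,0],[0,0,0],0]]}}

```text
clock: 24.7
eef_pos: [0.5, 0.2412, 0.0243]
eef_rot: [[0.234, -0.972, -0.003], [-0.972, -0.234, -0.001], [0.001, 0.003, -1.0]]
contact_force: [-10.0, -1.7, 6.7]
grip_width: 0.0001
gripper_force: 5.3
```

{"method": "arm_command", "body": {"rows": [[[0,0,0],[0,0.004,0],0],[[0,0,0],[0,0.01,0],0],[[0,0,0],[0,0.01,0],0],[[0,0,0],[0,0,-0.03],0],[[0,0,0],[0,0,-0.04],0],[[0,0,0],[0,0,-0.04],0],[[0,0,0],[0.03,0,0],0.5],[[0,0,0],[0.03,0,0],0.5],[[0,0,0],[0.03,0,0],0.5],[[0,0,0],[0.014,0,0],0.5],[[0,0,0],[0,0,0],0.5]]}}

```text
clock: 25.8
eef_pos: [0.5024, 0.1336, 0.1345]
eef_rot: [[0.232, -0.973, 0.001], [-0.973, -0.232, 0.0], [-0.0, -0.001, -1.0]]
contact_force: [-0.2, 0.2, -0.1]
grip_width: 0.043
gripper_force: 0.0
```

```bash
cat > prof.py <<'E'
from h import *
import cv2
c=camera("top");cv2.imwrite("pics/t7full.png",c["frame"][:,:,::-1])
def edge(g,f,ss,thr=130):
    u=np.float32([proj(c,[*jig(*f(s)),.041]) for s in ss])
    v=cv2.remap(g,u[:,:1],u[:,1:],1)[:,0]
    i=np.argmax(v<thr);return round(float(ss[i-1]+(v[i-1]-thr)/(v[i-1]-v[i])*(ss[i]-ss[i-1])),2) if i else None
for n in("t6full","t7full"):
    g=cv2.GaussianBlur(cv2.cvtColor(cv2.imread(f"pics/{n}.png"),cv2.COLOR_BGR2GRAY),(3,3),0).astype(np.float32)
    print(n,"-x:",[edge(g,lambda s:(s,y),np.arange(-134,-108,1.)) for y in range(-150,-40,15)],"-y:",[edge(g,lambda s:(x,s),np.arange(-178,-150,1.)) for x in range(-110,-15,15)])
E
python3 prof.py; python3 -c "
from h import *;tj();p=jig(-157,-185);delta(p[0],p[1],.061,193.5+51)"
```

```text
t6full -x: [-124.37, -124.33, -124.38, -124.3, -124.31, -124.18, -124.23, -133.81] -y: [-165.72, -165.65, -165.6, -165.37, None, None, None]
t7full -x: [None, None, None, None, None, None, None, None] -y: [-173.52, -173.03, -169.48, -166.74, -166.05, -165.9, -166.24]
tcp in jig mm [-157.7 -184.5] z 0.1344 f jig [-0.2 -0.5] t 25.85
pos [0.5023 0.1345 0.1344] yaw -166.54 shift [ 0.0005 -0.0007  0.0734] turnz -51.04 tilt [ 3.e-04  4.e-04 -1.e+00] f [-0.1 -0.5  0.3] w 0.0426 t 25.85
```

{"method": "arm_command", "body": {"rows": [[[0,0,0],[0.02,0.03,-0.01],0.5],[[0,0,0],[0.026,0.039,0],0.5],[[0,0,0],[0.026,0.039,0],0.5],[[0,0,0],[0.026,0.039,0],0.5],[[0,0,0],[0.008,0.012,0],0.5],[[0,0,0],[0,0,0],0.5],[[0,0,0],[0,0,0],0.5]]}}

```text
clock: 26.55
eef_pos: [0.373, -0.0046, 0.1446]
eef_rot: [[0.235, -0.972, 0.001], [-0.972, -0.235, 0.001], [-0.001, -0.001, -1.0]]
contact_force: [0.4, -0.7, 0.7]
grip_width: 0.0428
gripper_force: 0.0
```

```bash
python3 prof.py
python3 - <<'E'
from h import *
import cv2
c=camera("top");g=cv2.cvtColor(c["frame"],cv2.COLOR_RGB2GRAY).astype(np.float32)
a=c["frame"][:,:,::-1][130:265,85:235];b=camera("side")["frame"][:,:,::-1][250:370,140:270]
cv2.imwrite("pics/s8.png",np.hstack([cv2.resize(a,(450,405),interpolation=cv2.INTER_CUBIC),cv2.resize(b,(350,405),interpolation=cv2.INTER_CUBIC)]))
# gap profile at long fence / short fence, compared with z=.015..: scan toward fence at z=.037
for y in(-40,-80,-120): 
    u=np.float32([proj(c,[*jig(s,y),.037]) for s in range(-12,8)]);print("L",y,cv2.remap(g,u[:,:1],u[:,1:],1)[:,0].astype(int).tolist())
for x in(-100,-60,-20):
    u=np.float32([proj(c,[*jig(x,s),.037]) for s in range(-14,6)]);print("S",x,cv2.remap(g,u[:,:1],u[:,1:],1)[:,0].astype(int).tolist())
E
```

```text
t6full -x: [-124.37, -124.33, -124.38, -124.3, -124.31, -124.18, -124.23, -133.81] -y: [-165.72, -165.65, -165.6, -165.37, None, None, None]
t7full -x: [-123.48, -123.71, -123.57, -123.57, -123.52, -123.38, -123.66, -123.34] -y: [-166.04, -165.77, -165.97, -165.65, -166.08, -165.94, -166.28]
L -40 [66, 65, 65, 64, 64, 64, 64, 62, 61, 73, 104, 140, 169, 198, 211, 212, 212, 211, 211, 212]
L -80 [68, 67, 67, 68, 68, 68, 68, 66, 65, 78, 100, 127, 158, 188, 201, 208, 210, 209, 208, 208]
L -120 [63, 63, 63, 63, 63, 64, 65, 65, 64, 82, 106, 137, 169, 198, 207, 213, 213, 212, 211, 210]
S -100 [61, 64, 66, 66, 65, 62, 60, 59, 59, 60, 61, 64, 72, 83, 125, 163, 185, 200, 209, 207]
S -60 [75, 74, 73, 73, 72, 71, 71, 70, 69, 67, 66, 69, 84, 100, 135, 170, 190, 203, 211, 209]
S -20 [63, 64, 65, 67, 69, 68, 66, 65, 63, 61, 59, 61, 81, 101, 128, 153, 163, 147, 129, 96]
```

View pics/s8.png

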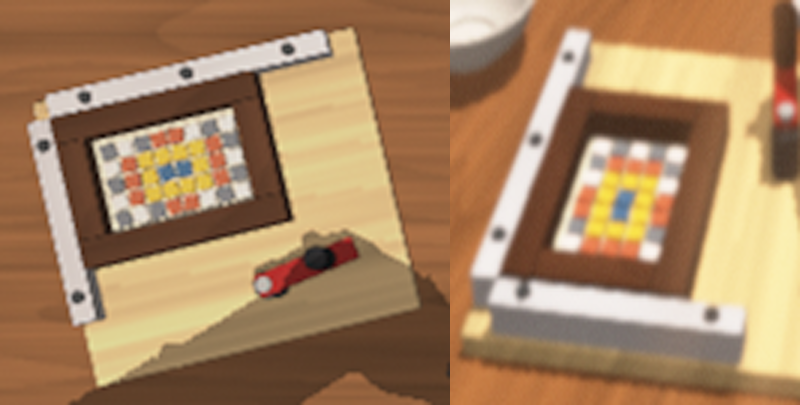

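The frame now sits square and flush in the corner: edge profiles are uniform, and the 0.8 mm drift is corrected. Next is the knob.

{"method": "arm_command", "body": {"rows": [[[0,0,0],[-0.02,-0.03,0],0.5],[[0,0,0],[-0.026,-0.039,0],0.5],[[0,0,0],[-0.026,-0.039,0],0.5],[[0,0,0],[-0.026,-0.039,0],0.5],[[0,0,0],[-0.008,-0.012,0],0.5],[[0,0,-7.3],[0,0,0],0.5],[[0,0,-7.3],[0,0,0],0.5],[[0,0,-7.3],[0,0,0],0.5],[[0,0,-7.3],[0,0,0],0.5],[[0,0,-7.3],[0,0,0],0.5],[[0,0,-7.3],[0,0,0],0.5],[[0,0,-7.2],[0,0,0],0.5]]}}

```text
clock: 27.9
eef_pos: [0.5026, 0.1357, 0.1433]
eef_rot: [[0.905, -0.425, -0.002], [-0.425, -0.905, -0.001], [-0.001, 0.002, -1.0]]
contact_force: [-0.1, -0.2, 0.2]
grip_width: 0.0426
gripper_force: 0.0
```

```bash
python3 -c "
from h import *;tj();p=jig(-157,-185);delta(p[0],p[1],.061,193.5+51)"
```

```text
tcp in jig mm [-157.1 -183.5] z 0.1433 f jig [-0.1 -0.2] t 27.9
pos [0.5026 0.1357 0.1433] yaw -115.12 shift [0.0012 0.001  0.0823] turnz 0.38 tilt [-0.0017 -0.0011 -1.    ] f [-0.1 -0.2  0.2] w 0.0426 t 27.9
```

{"method": "arm_command", "body": {"rows": [[[0,0,0],[0.001,0.001,0.025],0.5],[[0,0,0],[0,0,0.025],0.5],[[0,0,0],[0,0,0.018],0.5],[[0,0,0],[0,0,0.009],0.5],[[0,0,0],[0,0,0.004],0.5],[[0,0,0],[0,0,0],0.5]], "grip_force": 20}}

```text
clock: 28.5
eef_pos: [0.5031, 0.1338, 0.0632]
eef_rot: [[0.903, -0.43, -0.001], [-0.43, -0.903, -0.001], [-0.0, 0.001, -1.0]]
contact_force: [0.7, -0.5, -0.3]
grip_width: 0.0429
gripper_force: 0.0
```

{"method": "arm_command", "body": {"rows": [[[0,0,0],[0,0,0],0.3],[[0,0,0],[0,0,0],0.2],[[0,0,0],[0,0,0],0.1],[[0,0,0],[0,0,0],0.1],[[0,0,0],[0,0,0],0.1],[[0,0,0],[0,0,0],0.1]], "grip_force": 20}}

```text
clock: 29.1
eef_pos: [0.5035, 0.1334, 0.0645]
eef_rot: [[0.903, -0.43, 0.002], [-0.43, -0.903, -0.0], [0.001, -0.001, -1.0]]
contact_force: [-0.0, -3.0, 6.1]
grip_width: 0.0171
gripper_force: 20.9
```

```bash
python3 -c "
from h import *;tj()"
```

```text
tcp in jig mm [-156.8 -185.8] z 0.0645 f jig [-0.7 -2.9] t 29.1
```

Knob gripped (17 mm, keeper at about 0.16 rad). I'll work out the arc.

Run:
```python
from h import *
s=read_state();R=np.array(s["eef_rot"]);p=np.array(s["eef_pos"])
th=np.linspace(.16,1.57,19)
P=[np.append(jig(-165+50.3*np.sin(t),-135-50.3*np.cos(t)),0) for t in th]
for a,b,t in zip(P,P[1:],th[1:]): print(round(t,2),(R.T@(b-a)).round(4)[:2].tolist())
```

```text
0.24 [0.0025, -0.003]
0.32 [0.0023, -0.0032]
0.4 [0.002, -0.0034]
0.47 [0.0017, -0.0035]
0.55 [0.0015, -0.0037]
0.63 [0.0012, -0.0038]
0.71 [0.0009, -0.0038]
0.79 [0.0006, -0.0039]
0.87 [0.0003, -0.0039]
0.94 [-0.0001, -0.0039]
1.02 [-0.0004, -0.0039]
1.1 [-0.0007, -0.0039]
1.18 [-0.001, -0.0038]
1.26 [-0.0013, -0.0037]
1.34 [-0.0016, -0.0036]
1.41 [-0.0018, -0.0035]
1.49 [-0.0021, -0.0033]
1.57 [-0.0024, -0.0032]
```

{"method": "arm_command", "body": {"rows": [[[0,0,0],[0.0025,-0.003,0],0.1],[[0,0,0],[0.0023,-0.0032,0],0.1],[[0,0,0],[0.002,-0.0034,0],0.1],[[0,0,0],[0.0017,-0.0035,0],0.1]]}}

```text
clock: 29.5
eef_pos: [0.5168, 0.1393, 0.0645]
eef_rot: [[0.903, -0.43, 0.001], [-0.43, -0.903, -0.005], [0.002, 0.004, -1.0]]
contact_force: [0.9, -14.1, 6.1]
grip_width: 0.0174
gripper_force: 21.2
```

{"method": "arm_command", "body": {"rows": [[[0,0,0],[0.0015,-0.0037,0],0.1],[[0,0,0],[0.0012,-0.0038,0],0.1],[[0,0,0],[0.0009,-0.0038,0],0.1],[[0,0,0],[0.0006,-0.0039,0],0.1],[[0,0,0],[0.0003,-0.0039,0],0.1]]}}

```text
clock: 30.0
eef_pos: [0.5296, 0.1551, 0.0644]
eef_rot: [[0.903, -0.43, 0.002], [-0.43, -0.903, -0.003], [0.003, 0.002, -1.0]]
contact_force: [5.6, -10.3, 4.4]
grip_width: 0.017
gripper_force: 21.1
```

```bash
python3 -c "
from h import *;tj();p=jig(-165+50.3*np.sin(.87),-135-50.3*np.cos(.87));delta(p[0],p[1],.063,244.5)"
```

```text
tcp in jig mm [-126.3 -170.9] z 0.0644 f jig [  3.1 -11.3] t 30.0
pos [0.5296 0.1551 0.0644] yaw -115.5 shift [-0.0023 -0.0025  0.0014] turnz 0.0 tilt [ 0.0017 -0.0031 -1.    ] f [  5.6 -10.3   4.4] w 0.017 t 30.0
```

```bash
cat > arc.py <<'E'
from h import *
import sys
cx,cy,t0,t1,n=map(float,sys.argv[1:])
R=np.array(read_state()["eef_rot"])
th=np.linspace(t0,t1,int(n)+1)
P=[np.append(jig(cx+50*np.sin(t),cy-50*np.cos(t)),0) for t in th]
for a,b,t in zip(P,P[1:],th[1:]): print(round(t,2),(R.T@(b-a)).round(4)[:2].tolist())
E
python3 arc.py -162 -135.9 .80 1.4 8
```

```text
0.88 [0.0002, -0.0037]
0.95 [-0.0001, -0.0037]
1.02 [-0.0004, -0.0037]
1.1 [-0.0006, -0.0037]
1.17 [-0.0009, -0.0036]
1.25 [-0.0012, -0.0036]
1.32 [-0.0015, -0.0035]
1.4 [-0.0017, -0.0033]
```

{"method": "arm_command", "body": {"rows": [[[0,0,0],[0.0012,-0.0037,0],0.1],[[0,0,0],[0.0004,-0.0037,0],0.1],[[0,0,0],[-0.0004,-0.0037,0],0.1],[[0,0,0],[-0.0006,-0.0037,0],0.1],[[0,0,0],[-0.0009,-0.0036,0],0.1]]}}

```text
clock: 30.5
eef_pos: [0.537, 0.1725, 0.0643]
eef_rot: [[0.903, -0.43, 0.001], [-0.43, -0.903, -0.002], [0.002, 0.001, -1.0]]
contact_force: [-2.2, -4.6, 3.3]
grip_width: 0.0172
gripper_force: 21.0
```

{"method": "arm_command", "body": {"rows": [[[0,0,0],[-0.0012,-0.0036,0],0.1],[[0,0,0],[-0.0015,-0.0035,0],0.1],[[0,0,0],[-0.0017,-0.0033,0],0.1],[[0,0,0],[0,0,0],0.1]]}}

```text
clock: 30.9
eef_pos: [0.5374, 0.1845, 0.0642]
eef_rot: [[0.903, -0.43, 0.002], [-0.43, -0.903, -0.001], [0.002, 0.0, -1.0]]
contact_force: [2.6, -4.9, 4.3]
grip_width: 0.0172
gripper_force: 21.0
```

Run:
```python
from h import *
tj()
p=np.array(read_state()["eef_pos"]);Q=np.array([[-156.8,-185.8],[-126.3,-170.9],rot(np.radians(JY)).T@(p[:2]-C)*1e3])
s=least_squares(lambda c:np.hypot(*(Q-c).T)-50,[-162,-136]);d=Q[-1]-s.x;print(s.x,s.fun,np.arctan2(d[0],-d[1]))
```

```text
tcp in jig mm [-111.9 -144.1] z 0.0642 f jig [ 1.4 -5.3] t 30.9
[-161.41825696 -135.8027456 ] [ 0.21009604 -0.35013355  0.2315218 ] 1.4045950544680625
```

```bash
python3 arc.py -161.5 -135.8 1.405 1.575 3
```

```text
1.46 [-0.0015, -0.0024]
1.52 [-0.0016, -0.0023]
1.58 [-0.0017, -0.0022]
```

{"method": "arm_command", "body": {"rows": [[[0,0,0],[-0.0015,-0.0024,0],0.1],[[0,0,0],[-0.0016,-0.0023,0],0.1],[[0,0,0],[-0.0017,-0.0022,0],0.1],[[0,0,0],[0,0,0],0.1],[[0,0,0],[0,0,0],0.1]]}}

```text
clock: 31.4
eef_pos: [0.5357, 0.1926, 0.0641]
eef_rot: [[0.903, -0.43, 0.001], [-0.43, -0.903, -0.001], [0.001, 0.001, -1.0]]
contact_force: [0.9, -4.3, 4.6]
grip_width: 0.0171
gripper_force: 21.1
```

Run:
```python
from h import *
tj()
p=np.array(read_state()["eef_pos"]);d=rot(np.radians(JY)).T@(p[:2]-C)*1e3-[-161.5,-135.8];print(np.arctan2(d[0],-d[1]))
```

```text
tcp in jig mm [-111.7 -135.8] z 0.0641 f jig [-0.1 -4.4] t 31.4
1.5699561161635138
```

{"method": "arm_command", "body": {"rows": [[[0,0,0],[0,0,0],0.3],[[0,0,0],[0,0,0],0.4],[[0,0,0],[0,0,0],0.4],[[0,0,0],[0,0,-0.015],0.4],[[0,0,0],[0,0,-0.03],0.4],[[0,0,0],[0,0,-0.04],0.4],[[0,0,0],[0,0,0],0.4]]}}

```text
clock: 32.1
eef_pos: [0.5381, 0.1945, 0.1566]
eef_rot: [[0.903, -0.429, 0.01], [-0.429, -0.903, 0.005], [0.007, -0.009, -1.0]]
contact_force: [0.8, -0.1, 0.6]
grip_width: 0.0345
gripper_force: 0.0
```

{"method": "arm_command", "body": {"rows": [[[0,0,0],[-0.004,0.016,0],0.4],[[0,0,0],[-0.0075,0.03,0],0.4],[[0,0,0],[-0.0075,0.03,0],0.4],[[0,0,0],[-0.0075,0.03,0],0.4],[[0,0,0],[-0.0075,0.03,0],0.4],[[0,0,0],[-0.0075,0.03,0],0.4],[[0,0,0],[-0.0075,0.03,0],0.4],[[0,0,0],[-0.0075,0.03,0],0.4],[[0,0,0],[-0.005,0.02,0],0.4],[[0,0,0],[0,0,0],0.4],[[0,0,0],[0,0,0],0.4]]}}

```text
clock: 33.2
eef_pos: [0.3743, -0.0022, 0.1495]
eef_rot: [[0.903, -0.43, 0.002], [-0.43, -0.903, 0.001], [0.001, -0.002, -1.0]]
contact_force: [-0.3, -0.4, 0.7]
grip_width: 0.0342
gripper_force: 0.0
```

```bash
python3 prof.py
python3 - <<'E'
from h import *
import cv2
def red(c,img):
    h=cv2.cvtColor(img,cv2.COLOR_RGB2HSV);m=(((h[...,0]<6)|(h[...,0]>172))&(h[...,1]>170)&(h[...,2]>90)).astype(np.uint8)
    m[:,:85]=0;m[:,235:]=0;m[:130]=0;m[265:]=0
    n,l,st,ce=cv2.connectedComponentsWithStats(m)
    v,u=np.nonzero(m);P=np.array([ray(c,(a,b),.055) for a,b in zip(u,v)]);P=(P-C)@rot(np.radians(JY))*1e3
    return P,[s[4] for s in st[1:]]
c=camera("top")
for n in("top0","t7full"):
    P,a=red(c,cv2.imread(f"pics/{n}.png")[:,:,::-1])
    r=cv2.minAreaRect(P.astype(np.float32));w=np.linalg.svd(P-P.mean(0),full_matrices=False)[2][0];w=w*(1 if n=="top0" else 1)
    print(n,a[:8],"mean",P.mean(0).round(1),"dir",w.round(3),"theta",round(float(np.arctan2(abs(w[0]),-w[1]*np.sign(w[0]))),3),"rect",np.round(r[0],1),np.round(r[1],1),round(r[2],1),"range",P.min(0).round(1),P.max(0).round(1))
tj()
E
```

```text
t6full -x: [-124.37, -124.33, -124.38, -124.3, -124.31, -124.18, -124.23, -133.81] -y: [-165.72, -165.65, -165.6, -165.37, None, None, None]
t7full -x: [-123.48, None, -125.56, -123.57, -123.52, -123.38, -123.65, -123.32] -y: [-166.04, -165.77, -165.97, -165.61, -166.1, -165.94, -166.26]
top0 [np.int32(55), np.int32(103), np.int32(2)] mean [-161.1 -170. ] dir [-0.159  0.987] theta 0.16 rect [-161.4 -169.3] [17.4 77.3] 8.4 range [-174.4 -207.9] [-147.7 -132.1]
t7full [np.int32(41), np.int32(131)] mean [-132.2 -134.6] dir [-0.998 -0.065] theta 1.636 rect [-132.9 -134.1] [78.1 16.8] 3.2 range [-171.6 -144.6] [ -94.  -124.3]
tcp in jig mm [-314.  -287.2] z 0.1488 f jig [-0.7 -0.4] t 33.3
```

The frame has not moved, but the keeper reads slightly past square. I'll measure its edges properly.

Run:
```python
from h import *
import cv2
c=camera("top");a=c["frame"].astype(np.float32);red=a[...,0]-np.maximum(a[...,1],a[...,2])
ss=np.arange(-152,-118,.25)
L=[]
for x in range(-170,-88,4):
    u=np.float32([proj(c,[*jig(x,s),.055]) for s in ss]);v=cv2.remap(red,u[:,:1],u[:,1:],cv2.INTER_LINEAR)[:,0]
    i=np.nonzero(v>65)[0]
    if len(i): L.append((x,ss[i[0]],ss[i[-1]],int(v.max())));print(L[-1])
```

```text
(-170, np.float64(-143.5), np.float64(-127.0), 106)
(-166, np.float64(-144.5), np.float64(-141.25), 115)
(-162, np.float64(-144.25), np.float64(-126.25), 119)
(-158, np.float64(-144.0), np.float64(-126.25), 138)
(-154, np.float64(-143.5), np.float64(-125.75), 135)
(-150, np.float64(-143.5), np.float64(-125.5), 137)
(-146, np.float64(-143.0), np.float64(-125.5), 136)
(-142, np.float64(-142.75), np.float64(-125.0), 135)
(-138, np.float64(-142.25), np.float64(-124.75), 135)
(-134, np.float64(-142.5), np.float64(-124.25), 136)
(-130, np.float64(-141.75), np.float64(-124.5), 136)
(-126, np.float64(-141.75), np.float64(-124.0), 138)
(-122, np.float64(-141.75), np.float64(-136.25), 119)
(-110, np.float64(-140.75), np.float64(-136.25), 96)
(-106, np.float64(-140.5), np.float64(-132.75), 132)
(-102, np.float64(-140.0), np.float64(-125.0), 136)
(-98, np.float64(-139.5), np.float64(-122.25), 137)
(-94, np.float64(-138.75), np.float64(-123.5), 113)
```

The keeper is about 0.07 rad past square, because the knob slid along the pads. I'll regrip with the pads closing along the jig's y and nudge it back about 3.3 mm.

```bash
python3 -c "
from h import *;print(np.array(read_state()['qpos']).round(2));p=jig(-115,-132);delta(p[0],p[1],.15,283.5)"
```

```text
[ 0.55 -0.62 -0.59 -0.   -1.6   0.58]
pos [ 0.3743 -0.0018  0.1486] yaw -115.43 shift [ 0.0572 -0.2458 -0.0014] turnz -38.93 tilt [-1.e-04  1.e-04 -1.e+00] f [0.  0.6 0. ] w 0.0342 t 33.35
```

{"method": "arm_command", "body": {"rows": [[[0,0,0],[0.0042,-0.0178,0],0.5],[[0,0,0],[0.007,-0.03,0],0.5],[[0,0,0],[0.007,-0.03,0],0.5],[[0,0,0],[0.007,-0.03,0],0.5],[[0,0,0],[0.007,-0.03,0],0.5],[[0,0,0],[0.007,-0.03,0],0.5],[[0,0,0],[0.007,-0.03,0],0.5],[[0,0,0],[0.007,-0.03,0],0.5],[[0,0,0],[0.004,-0.018,0],0.5],[[0,0,-7.8],[0,0,0],0.5],[[0,0,-7.8],[0,0,0],0.5],[[0,0,-7.8],[0,0,0],0.5]]}}

```text
clock: 34.55
eef_pos: [0.5315, 0.1959, 0.1473]
eef_rot: [[1.0, -0.029, -0.002], [-0.029, -1.0, -0.001], [-0.002, 0.001, -1.0]]
contact_force: [-0.0, -0.6, 0.3]
grip_width: 0.043
gripper_force: 0.0
```

{"method": "arm_command", "body": {"rows": [[[0,0,-7.8],[0,0,0],0.5],[[0,0,-7.7],[0,0,0],0.5],[[0,0,0],[0,0,0],0.5],[[0,0,0],[0,0,0],0.5]]}}

```text
clock: 34.95
eef_pos: [0.5314, 0.1954, 0.1478]
eef_rot: [[0.973, 0.229, -0.001], [0.229, -0.973, -0.001], [-0.001, 0.0, -1.0]]
contact_force: [0.0, -0.2, -0.0]
grip_width: 0.0431
gripper_force: 0.0
```

```bash
python3 -c "
from h import *;p=jig(-115,-132);delta(p[0],p[1],.064,283.53)"
```

```text
pos [0.5314 0.1954 0.1478] yaw -76.74 shift [ 0.0003 -0.0001  0.0838] turnz -0.27 tilt [-9.e-04 -6.e-04 -1.e+00] f [ 0.  -0.2 -0. ] w 0.0431 t 34.95
```

{"method": "arm_command", "body": {"rows": [[[0,0,-0.3],[0,0,0.025],0.5],[[0,0,0],[0,0,0.03],0.5],[[0,0,0],[0,0,0.017],0.5],[[0,0,0],[0,0,0.008],0.5],[[0,0,0],[0,0,0.004],0.5],[[0,0,0],[0,0,0],0.4],[[0,0,0],[0,0,0],0.3],[[0,0,0],[0,0,0],0.25],[[0,0,0],[0,0,0],0.2],[[0,0,0],[0,0,0],0.15],[[0,0,0],[0,0,0],0.1],[[0,0,0],[0,0,0],0.1]], "grip_force": 20}}

```text
clock: 36.15
eef_pos: [0.5318, 0.1954, 0.0654]
eef_rot: [[0.971, 0.238, 0.002], [0.238, -0.971, 0.001], [0.002, -0.0, -1.0]]
contact_force: [0.0, 1.0, 4.6]
grip_width: 0.0173
gripper_force: 20.3
```

```bash
python3 -c "
from h import *;tj();p=jig(-115,-135.3);delta(p[0],p[1],.064,283.53)"
```

```text
tcp in jig mm [-114.8 -132.2] z 0.0654 f jig [0.3 1. ] t 36.15
pos [0.5318 0.1954 0.0654] yaw -76.25 shift [-0.0002  0.0031  0.0014] turnz 0.22 tilt [ 1.5e-03  9.0e-04 -1.0e+00] f [0.  1.  4.6] w 0.0173 t 36.15
```

{"method": "arm_command", "body": {"rows": [[[0,0,0],[0,0.0011,0],0.1],[[0,0,0],[0,0.0011,0],0.1],[[0,0,0],[0,0.0012,0],0.1],[[0,0,0],[0,0,0],0.1],[[0,0,0],[0,0,0],0.1]]}}

```text
clock: 36.65
eef_pos: [0.5328, 0.193, 0.0653]
eef_rot: [[0.971, 0.238, 0.002], [0.238, -0.971, 0.003], [0.003, -0.002, -1.0]]
contact_force: [-0.1, 5.7, 5.1]
grip_width: 0.0172
gripper_force: 20.4
```

```bash
python3 -c "
from h import *;tj()"
```

```text
tcp in jig mm [-114.4 -134.8] z 0.0653 f jig [1.3 5.5] t 36.65
```

Move another 0.5 mm, release, rise, retreat and measure.

{"method": "arm_command", "body": {"rows": [[[0,0,0],[0,0.0005,0],0.1],[[0,0,0],[0,0,0],0.1],[[0,0,0],[0,0,0],0.2],[[0,0,0],[0,0,0],0.25],[[0,0,0],[0,0,0],0.35],[[0,0,0],[0,0,0],0.45],[[0,0,0],[0,0,0],0.45],[[0,0,0],[0,0,-0.02],0.45],[[0,0,0],[0,0,-0.035],0.45],[[0,0,0],[0,0,-0.035],0.45]]}}

```text
clock: 37.65
eef_pos: [0.5318, 0.1907, 0.1547]
eef_rot: [[0.971, 0.237, -0.002], [0.237, -0.971, -0.001], [-0.002, 0.001, -1.0]]
contact_force: [0.4, -0.2, 0.9]
grip_width: 0.0383
gripper_force: 0.0
```

{"method": "arm_command", "body": {"rows": [[[0,0,0],[-0.015,0.01,0],0.4],[[0,0,0],[-0.03,0.02,0],0.4],[[0,0,0],[-0.03,0.02,0],0.4],[[0,0,0],[-0.03,0.025,0],0.4],[[0,0,0],[-0.03,0.025,0],0.4],[[0,0,0],[-0.03,0.025,0],0.4],[[0,0,0],[-0.025,0.02,0],0.4],[[0,0,0],[-0.01,0.005,0],0.4],[[0,0,0],[0,0,0],0.4]]}}

```text
clock: 38.55
eef_pos: [0.3733, -0.0025, 0.1548]
eef_rot: [[0.972, 0.236, 0.002], [0.236, -0.972, 0.001], [0.002, -0.001, -1.0]]
contact_force: [0.6, 1.6, 0.2]
grip_width: 0.0339
gripper_force: 0.0
```

```bash
python3 prof.py
python3 - <<'E'
from h import *
import cv2
tj()
c=camera("top");a=c["frame"].astype(np.float32);red=a[...,0]-np.maximum(a[...,1],a[...,2])
ss=np.arange(-155,-115,.25);L=[]
for x in list(range(-160,-126,2))+[-98]:
    u=np.float32([proj(c,[*jig(x,s),.055]) for s in ss]);v=cv2.remap(red,u[:,:1],u[:,1:],cv2.INTER_LINEAR)[:,0]
    i=np.nonzero(v>65)[0]
    if len(i): L.append((x,ss[i[0]],ss[i[-1]]))
L=np.array(L,float);print(L[[0,5,-2,-1]],np.polyfit(L[:,0],L[:,1],1)[0],np.polyfit(L[:,0],L[:,2],1)[0])
E
```

```text
t6full -x: [-124.37, -124.33, -124.38, -124.3, -124.31, -124.18, -124.23, -133.81] -y: [-165.72, -165.65, -165.6, -165.37, None, None, None]
t7full -x: [-123.48, None, -123.97, -123.57, -123.52, -123.38, -123.65, -123.34] -y: [-166.05, -165.77, -165.96, -165.65, -166.1, -165.94, -166.28]
tcp in jig mm [-314.7 -287.1] z 0.1546 f jig [1.1 0.5] t 38.6
[[-160.   -144.75 -126.75]
 [-150.   -144.25 -126.75]
 [-128.   -144.25 -127.  ]
 [ -98.   -144.5  -127.  ]] 0.0005968047989229193 -0.005195262288057705
```

The keeper is square within about 0.005 rad, the frame edges are unchanged, and the arm is clear. Handing in.

```bash
python3 -c "
from cell import close_job;print(close_job())"
```

```text
the job is handed in; nothing more can be done
None
```

The job is handed in at about 39 s: the frame is seated flush against both fences and the keeper is square to the long fence within about 0.005 rad, but the first lean on the long fence briefly reached 31 N, and after the short-fence lean I leaned on the long fence again (10 N) to correct a 0.8 mm drift.

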